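# Dial the ball dispenser and tip out a bearing ball

## Task

One steel bearing ball waits in the hopper of the tipping dispenser; a ball of the other size lies in the cup on the wooden block. Turn the dispenser's dial so that the smallest hole the waiting ball can pass through is at the hopper's outlet, and then lift the rear end of the hopper until that ball drops into the tray below. Set the hopper back down, leaving the dial as you set it and the other ball in its cup.

Things in the scene. Friction and masses are not known exactly. Their poses are not given: they have to be found in the camera images.
- stand: Fixed grey stand of the dispenser, 245 x 170 mm, an open dark catch tray (200 x 116 mm inside, rim 39 mm high) between its two side posts. Origin: on the bench under the hinge line; x points from the hopper to the tray's uncovered front, z up. The hinge line runs along y 95 mm above; the dial's axis crosses it. The hopper extends in -x to its rear wall at -118 mm, 60 mm wide, wall tops 119 mm high.
- dial (a joint): Turn of the round white dial (124 mm across, top 95 mm above the bench), rad, anticlockwise from above, stops at -1.25 and +1.25. Holes 8, 22 and 36 mm across; the outlet is on the dial's hopper (-x) side: there stands the 8 mm hole at 0 (too small for either ball), the 22 mm at +1.25, the 36 mm at -1.25. Starts within 0.3 of 0; friction 0.05 N m, stays where left.
- dial_grip (a point): Where to grip the dial's black knob: on the dial's axis, 52 mm above the dial, 147 mm above the bench. The knob is an upright bar 50 mm long, 14 mm thick, from 30 to 66 mm above the dial, on a 24 mm stem. The point's x lies along the bar (along the stand's x at dial value 0) and turns with the dial; z is the dial's axis.
- hopper (a joint): Tip angle of the open aluminium hopper about its hinge, rad: 0 = down on its rest, grows as the rear bar is lifted, stop at 0.7. The dial tips with it. The ball starts to roll between 0.15 and 0.25 and is out within a second at 0.55. Lifting takes about 3 N at the bar; let go, the hopper falls back to 0.
- tip_bar (a point): Middle of the hopper's rear bar: round steel, 12 mm thick, 90 mm long along the stand's y; when down, 170 mm behind (-x) the hinge line and 16 mm above it, 111 mm above the bench, 46 mm clear of the hopper's rear wall. It moves on a circle about the hinge line and can turn within the fingers.
- ball_s_center (a point): Centre of the small steel ball, 14 mm across: it passes the 22 mm and the 36 mm hole. It starts either in the hopper (on its dark floor near its rear wall, about 90 to 110 mm behind the hinge line) or in the cup on the block.
- ball_l_center (a point): Centre of the large steel ball, 26 mm across: it passes the 36 mm hole only. It starts in the other of these two places.
- cup (a point): Centre of the floor of the round steel cup (54 mm across, 8 mm deep) on the fixed wooden block (70 x 70 mm) beside the dispenser; the cup's floor is 91 mm above the bench. The ball in it stays there.

How it is judged:
On the way, in this order (a step that is already met when the one before it is completed fails the run):
1. the dial is at the fitting hole's stop (within 10 degrees) with the hopper still down and its ball in it (value of joint hopper below 0.1 rad and ((value of joint dial above 1.07 rad and distance between ball_l_center and cup below 0.03 m and height (world z) of ball_s_center above 0.07 m) or (value of joint dial below -1.07 rad and distance between ball_s_center and cup below 0.03 m and height (world z) of ball_l_center above 0.07 m))), for 0.2 s.
2. the hopper is tipped by more than 0.25 rad with the dial so set (value of joint hopper above 0.25 rad and ((value of joint dial above 1.07 rad and distance between ball_l_center and cup below 0.03 m) or (value of joint dial below -1.07 rad and distance between ball_s_center and cup below 0.03 m))), for 0.1 s.
At the end, for the whole second after the job is handed in: Hopper back down (below 0.08 rad), its ball in the tray, the other still in its cup (centre within 30 mm of the cup floor centre), the dial within 10 degrees of the stop for the smallest hole that passes the dispensed ball (small: above +1.07 rad, large: below -1.07) (value of joint hopper below 0.08 rad and ((value of joint dial above 1.07 rad and distance between ball_l_center and cup below 0.03 m and x of ball_s_center in the frame of stand between -0.09 and 0.115 m and y of ball_s_center in the frame of stand between -0.06 and 0.06 m and z of ball_s_center in the frame of stand below 0.05 m) or (value of joint dial below -1.07 rad and distance between ball_s_center and cup below 0.03 m and x of ball_l_center in the frame of stand between -0.09 and 0.115 m and y of ball_l_center in the frame of stand between -0.06 and 0.06 m and z of ball_l_center in the frame of stand below 0.05 m))); the robot touches nothing.
It also fails if it takes over 53 s, if anything falls off the work surface, if the arm or the gripper's body presses on something with over 40 N, if the wrist force passes 120 N, or if a joint passes its speed limit or range.

## Robot

A 6-joint arm with a two-finger parallel gripper is mounted at the origin on the work surface. World frame = base frame: x ahead of the robot, y to its left, z up, the work surface at z = 0. Lengths are in m, angles in rad, forces in N, time in s.
With the tool pointing down it reaches from about 0.35 to 0.775 m from the base axis. Payload 7.3 kg.
Tool frame: the origin (TCP) lies at the very end of the fingers, on their centre line; the grasp point (between the pads) lies 19 mm behind it; z points along the fingers, y is the direction in which the jaws open and shut (so a half turn about z gives the same grasp; the last joint's range is limited). The gripper opens to 92 mm and grips with 3 to 60 N. Pads are 19 mm wide; open, the fingers measure 130 mm over their backs; the gripper's body (75 mm by 190 mm) begins 47 mm behind the grasp point.
Start: joints at [1.03, 0.342, 1.524, -0, 1.275, -0.146], TCP at [0.202, 0.485, 0.227] pointing down, gripper open.
Joint ranges: [-2.53, 2.53], [-0.77, 2.02], [0.04, 2.7], [-1, 4.14], [0.28, 2.66], [-3.11, 3.11]. Speed limits (rad/s): [2.57, 2.57, 3.14, 3.14, 3.14, 3.14].

## Interface

Orientations are given as a 3x3 rotation matrix whose columns are the frame's x, y, z axes.
In Python, from rig import readout, read_camera, calibration, manip, find_in, outline_of, place_of gives the robot as it stands.
- The arm moves only by the shell command python3 -m pendant 'ROWS'. ROWS is JSON, a list of rows, each an object with "delta_pos": the shift along the world's x, y, z in mm, a list of three; "twist": the turn about the world's z in rad; "fingers": the finger opening in mm, from 0 to 91.8. A call has 1 to 20 rows; each row shifts and turns the commanded pose from where the row before left it; what a row does not reach is not made up. A row lasts 1/8 s, in which the tool goes at most 62.5 mm and 10.7 degrees, less where a joint would pass 70% of its speed; a pose out of reach is approached as far as the arm can. A call is refused whole if a number of a shift passes 62.5 or a number of a turn 0.188, either way. A call with a gripper value outside its range is refused whole. The fingers move at their own pace and stop on an object; the grip force is fixed at half the most. Time passes only in rows, so rows that do not move let the fingers close. It gives the time, the measured TCP pose, the force and the opening at its end, in the units of the state.
- readout.get_obs(): the state, without advancing time (a new reading comes with each control period).
- read_camera(name): name is "side" or "top"; returns the picture (420x560x3 uint8, red, green, blue); there is no depth.
- calibration(name): a dict with "intrinsics" (3x3 intrinsics, pixels), "dist" ([k1, k2, p1, p2, k3] as OpenCV has them; the pictures are not rectified), "T" (4x4, takes a point from camera to world coordinates). Camera axes: x right, y down, z forward; pixel columns grow to the right and rows downward; lengths in m; the calibration is good to about 2 mm. A picture is of the moment at which its call begins. calibration takes no time and is no camera call.
- manip.close_job(): hands the job in, once; it reports no verdict.
Trained networks look in the newest picture that a camera, given by its name, has taken for a name from the list of things; names that differ only in an ending like _2 or _b are one class to them, and where a whole thing is asked for, a point or a joint stands for the part that bears it (a point fixed in the world has none). Each returns a list of dicts, best first, with "p" (0 to 1); they miss things now and then, are a little off and sometimes report something else, mostly with a low value. They report only what shows in the picture. A call takes as long as a camera call.
- find_in(name, camera): "location" ([x, y, z] in m, in the coordinates of the camera as it stood for that picture, good to about 4 mm: the middle of the surface that is visible of it).
- outline_of(name, camera): "mask" (420x560 bool, what is visible of it).
- place_of(name, camera): "location" ([x, y, z] in m, in the coordinates of the camera as it stood for that picture, good to about 4 mm: a listed point, or the origin of a listed thing).
The state is a dict: "t": time; "joint_pos": joint angles; "dq": joint speeds; "joint_torque": joint torques, N m; "eef_pos": TCP position; "tcp_rot": TCP orientation; "force": force on the tool from outside, world axes, zero at the start; "moment": the same for the moment, N m; "gripper_width": finger opening in m.
Only numpy, scipy, OpenCV 4.12 (cv2) and the standard library are available. Lean on these libraries where they do the work, as an engineer would, in place of code of your own. Each camera call takes 0.05 s, during which the arm holds its last target.

## Working session

There is one attempt and no reset: what is moved stays moved. The work goes in short steps, Python scripts to look and compute and a shell command to move; the robot and the scene stay as the last step left them, time stands still between calls to the robot, and variables do not carry over. Pictures are saved under pics/ and viewed, and the job is handed in when it is done.

```bash
mkdir -p pics; ls
cat > h.py <<'E'
import numpy as np, cv2
from rig import readout, read_camera, calibration, manip, find_in, outline_of, place_of
def snap(c,f):
    im=read_camera(c); cv2.imwrite('pics/'+f,cv2.cvtColor(im,cv2.COLOR_RGB2BGR)); return im
def w(c,p):
    T=np.array(calibration(c)["T"]); return (T@np.r_[p,1])[:3]
def px(c,P):
    k=calibration(c);T=np.linalg.inv(np.array(k["T"]));q=T@np.r_[P,1]
    u,_=cv2.projectPoints(q[:3].reshape(1,3),np.zeros(3),np.zeros(3),np.array(k["intrinsics"],float),np.array(k["dist"],float)); return u.ravel()
E
python3 - <<'E'
from h import *
print(readout.get_obs())
for c in("top","side"):
    snap(c,c+'0.png')
    for n in("stand","dial_grip","tip_bar","ball_s_center","ball_l_center","cup"):
        print(c,n,[(np.round(w(c,d["location"]),4),round(d["p"],2)) for d in place_of(n,c)[:2]])
E
```

```text
pics
{'t': 0.0, 'joint_pos': array([ 1.02999730e+00,  3.42713766e-01,  1.52502233e+00, -2.10019778e-05,
        1.27540769e+00, -1.46033904e-01]), 'dq': array([-0.00063354,  0.00041355,  0.00179675, -0.00094836,  0.00180439,
        0.00129191]), 'joint_torque': array([-3.25247474e-04, -4.31252003e+01, -2.44217402e+01,  7.16893421e-02,
        5.61510539e-02, -1.57065870e-04]), 'eef_pos': array([0.20169697, 0.48426125, 0.22604777]), 'tcp_rot': array([[-9.23089200e-01,  3.84585124e-01, -7.81325238e-04],
       [ 3.84585863e-01,  9.23088251e-01, -1.34011706e-03],
       [ 2.05843060e-04, -1.53753423e-03, -9.99998797e-01]]), 'force': array([-1.35250303, -0.29628471,  0.69958458]), 'moment': array([-0.02147228, -0.01134985, -0.00751697]), 'gripper_width': 0.09207064713285797}
top stand [(array([ 0.6268, -0.1552,  0.0017]), 0.92)]
top dial_grip [(array([ 0.6288, -0.1499,  0.1518]), 0.57)]
top tip_bar [(array([ 0.4588, -0.1685,  0.1153]), 0.77)]
top ball_s_center [(array([ 0.5148, -0.165 ,  0.0959]), 0.61), (array([ 0.6263, -0.1539,  0.0028]), 0.44)]
top ball_l_center [(array([0.5594, 0.0242, 0.1011]), 0.64)]
top cup [(array([0.5623, 0.0173, 0.0909]), 0.7)]
side stand [(array([ 0.6336, -0.1554, -0.0012]), 0.74)]
side dial_grip [(array([ 0.6278, -0.1515,  0.1477]), 0.9)]
side tip_bar [(array([ 0.4615, -0.1704,  0.1107]), 0.96)]
side ball_s_center []
side ball_l_center [(array([0.5624, 0.0233, 0.1015]), 0.59)]
side cup [(array([0.5609, 0.0184, 0.091 ]), 0.79)]
```

View pics/top0.png

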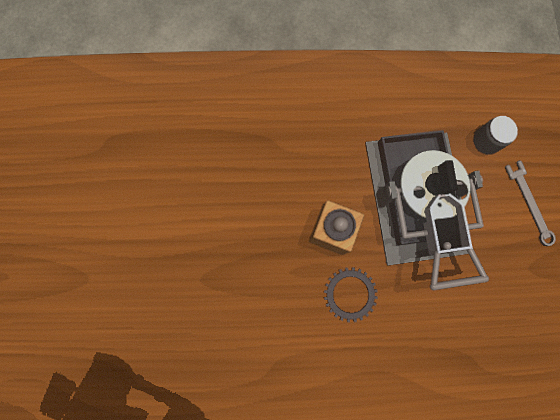

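View pics/side0.png

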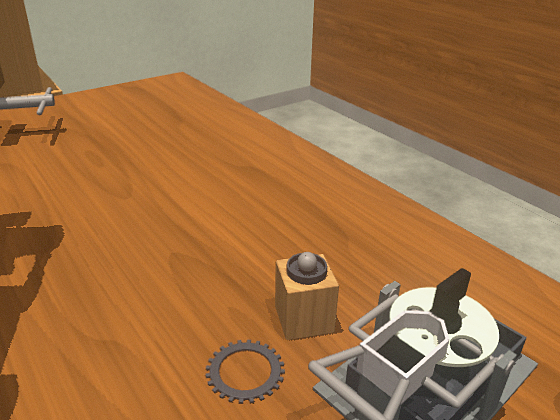

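Run:
```python
from h import *
for P in [(.628,-.152,.161),(.46,-.1695,.117),(.515,-.165,.09),(.56,.018,.091),(.56,.0235,.104)]: print(px("top",P),px("side",P))
im=cv2.imread('pics/top0.png')
cv2.imwrite('pics/topc.png',cv2.resize(im[150:420,100:460],None,fx=2.2,fy=2.2,interpolation=2))
for n in("dial_grip","tip_bar"):
    for d in outline_of(n,"top")[:1]:
        m=d["mask"];ys,xs=np.nonzero(m);print(n,d["p"],m.sum(),xs.min(),xs.max(),ys.min(),ys.max())
```

```text
[451.01930471 173.92540437] [453.46854026 278.83779655]
[459.88371711 280.84055911] [346.96922734 389.8027735 ]
[447.48436674 248.58469438] [381.08811861 378.63757483]
[340.39892257 225.16707402] [305.64233784 270.92166081]
[338.40442789 224.171341  ] [303.46039012 260.99427841]
tip_bar 0.81 6410 397 488 150 289
```

View pics/topc.png

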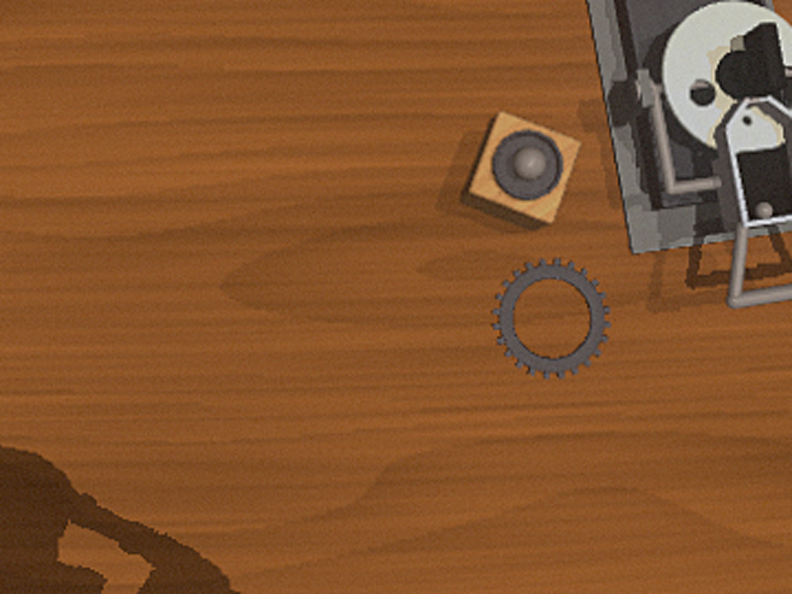

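Run:
```python
from h import *
H=np.array([.628,-.152]); B=np.array([.4602,-.1694])
d=(H-B)/np.linalg.norm(H-B); print(np.linalg.norm(H-B),np.arctan2(d[1],d[0]))
yaw=np.arctan2(d[1],d[0]); n=np.array([-d[1],d[0]])
im=cv2.imread('pics/top0.png');im=cv2.resize(im,None,fx=3,fy=3,interpolation=2)
def dot(P,c):
    u=px("top",P)*3+1; cv2.circle(im,tuple(int(v) for v in u),3,c,-1)
for s in(-45,0,45): dot(np.r_[B+n*s/1000,.117],(0,0,255))
for q in np.linspace(0,6.28,24): dot(np.r_[H+.062*np.array([np.cos(q),np.sin(q)]),.095],(0,255,0))
for a,c in((-.3,(255,0,0)),(0,(0,255,255)),(.3,(255,0,255))):
    e=np.array([np.cos(yaw+a),np.sin(yaw+a)])
    for s in(-25,25): dot(np.r_[H+e*s/1000,.161],c)
cv2.imwrite('pics/ov.png',im[130*3:310*3,360*3:520*3])
```

```text
0.1686997332540867 0.1033255903005526
```

View pics/ov.png

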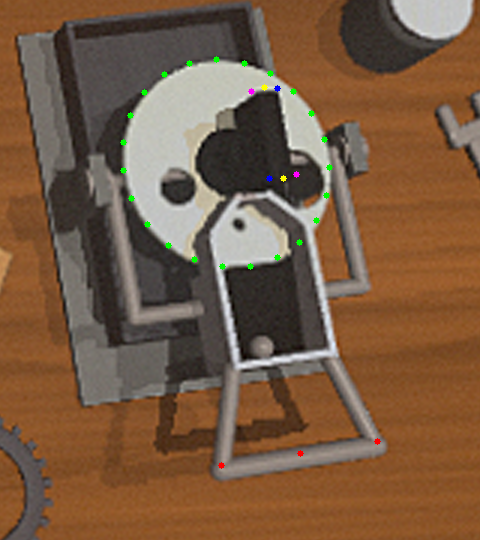

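The hopper holds the small ball, at about (447,246) in the top view and roughly 8 px across. The large ball is in the cup at about (340,223). The target is therefore +1.25, with the 22 mm hole on the left in the top view. The dial overlay fits, the dial value is about -0.05 and the stand yaw is about 0.10.

```bash
python3 -m pendant '[{"delta_pos":[28.4,-42.4,0],"twist":-0.18,"fingers":70},{"delta_pos":[28.4,-42.4,0],"twist":-0.18,"fingers":70},{"delta_pos":[28.4,-42.4,0],"twist":-0.18,"fingers":70},{"delta_pos":[28.4,-42.4,0],"twist":-0.18,"fingers":70},{"delta_pos":[28.4,-42.4,0],"twist":-0.18,"fingers":70},{"delta_pos":[28.4,-42.4,0],"twist":-0.18,"fingers":70},{"delta_pos":[28.4,-42.4,0],"twist":-0.18,"fingers":70},{"delta_pos":[28.4,-42.4,0],"twist":-0.18,"fingers":70},{"delta_pos":[28.4,-42.4,0],"twist":-0.18,"fingers":70},{"delta_pos":[28.4,-42.4,0],"twist":-0.18,"fingers":70},{"delta_pos":[28.4,-42.4,0],"twist":-0.18,"fingers":70},{"delta_pos":[28.4,-42.4,0],"twist":-0.18,"fingers":70},{"delta_pos":[28.4,-42.4,0],"twist":-0.18,"fingers":70},{"delta_pos":[28.4,-42.4,0],"twist":-0.18,"fingers":70},{"delta_pos":[28.4,-42.4,0],"twist":-0.18,"fingers":70},{"delta_pos":[0,0,0],"twist":0,"fingers":70},{"delta_pos":[0,0,0],"twist":0,"fingers":70}]'
python3 - <<'E'
from h import *
o=readout.get_obs();R=o["tcp_rot"];print(o["t"],o["eef_pos"],np.arctan2(R[1,1],R[0,1]),o["joint_pos"],o["force"])
im=snap("side","s1.png")
cv2.imwrite('pics/s1c.png',cv2.resize(cv2.imread('pics/s1.png')[200:420,280:560],None,fx=2.5,fy=2.5,interpolation=2))
E
```

```text
t: 2.92
eef_pos: [0.6275, -0.151, 0.2263]
tcp_rot: [[0.999, 0.048, -0.001], [0.048, -0.999, 0.001], [-0.001, -0.001, -1.0]]
force: [-0.3, 0.9, 1.0]
gripper_width: 0.0697
2.925 [ 0.62751375 -0.15099298  0.22628176] -1.5229395936344594 [-3.54918937e-01  5.70549389e-01  1.15528065e+00  2.79162900e-04
  1.41697878e+00  1.16797735e+00] [-0.26549999  0.90030917  0.95942945]
```

View pics/s1c.png

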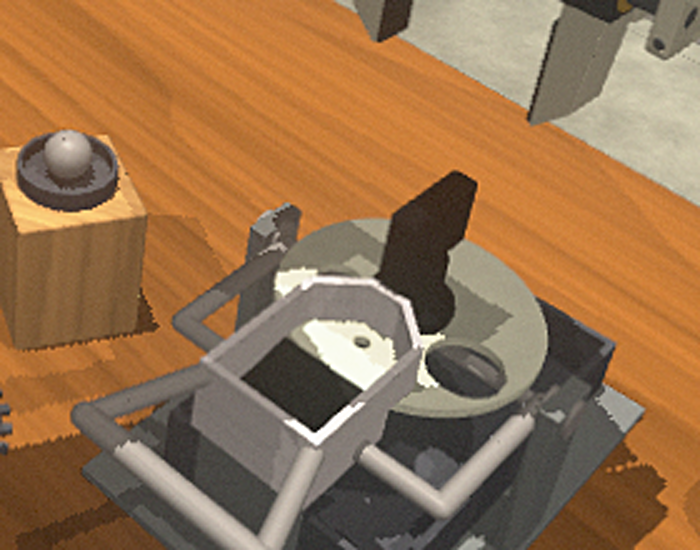

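The knob lies between the fingers, with the gripper straight above it. Next I descend 98 mm and close.

```bash
python3 -m pendant '[{"delta_pos":[0,-0.5,-30],"twist":0,"fingers":70},{"delta_pos":[0,-0.5,-30],"twist":0,"fingers":70},{"delta_pos":[0,0,-25],"twist":0,"fingers":70},{"delta_pos":[0,0,-13],"twist":0,"fingers":70},{"delta_pos":[0,0,0],"twist":0,"fingers":40},{"delta_pos":[0,0,0],"twist":0,"fingers":20},{"delta_pos":[0,0,0],"twist":0,"fingers":8},{"delta_pos":[0,0,0],"twist":0,"fingers":8},{"delta_pos":[0,0,0],"twist":0,"fingers":8},{"delta_pos":[0,0,0],"twist":0,"fingers":8},{"delta_pos":[0,0,0],"twist":0,"fingers":8}]'; python3 -c "
from h import *
print(readout.get_obs()['moment'])"
```

```text
t: 4.35
eef_pos: [0.6279, -0.1524, 0.1288]
tcp_rot: [[0.999, 0.047, -0.0], [0.047, -0.999, -0.0], [-0.0, 0.0, -1.0]]
force: [0.1, 0.3, 0.5]
gripper_width: 0.0138
[-0.02240194  0.16203136 -0.00418535]
```

Gripped at 13.8 mm, which matches the 14 mm bar. Now I turn +1.28 in steps of 0.16.

```bash
python3 -m pendant '[{"delta_pos":[0,0,0],"twist":0.16,"fingers":8},{"delta_pos":[0,0,0],"twist":0.16,"fingers":8},{"delta_pos":[0,0,0],"twist":0.16,"fingers":8},{"delta_pos":[0,0,0],"twist":0.16,"fingers":8},{"delta_pos":[0,0,0],"twist":0.16,"fingers":8},{"delta_pos":[0,0,0],"twist":0.16,"fingers":8},{"delta_pos":[0,0,0],"twist":0.16,"fingers":8},{"delta_pos":[0,0,0],"twist":0.1,"fingers":8},{"delta_pos":[0,0,0],"twist":0,"fingers":8},{"delta_pos":[0,0,0],"twist":0,"fingers":8}]'
python3 - <<'E'
from h import *
o=readout.get_obs();R=o["tcp_rot"];print(o["moment"],o["force"],np.arctan2(R[1,1],R[0,1]),o["joint_pos"])
im=snap("side","s2.png")
cv2.imwrite('pics/s2c.png',cv2.resize(cv2.imread('pics/s2.png')[200:420,280:560],None,fx=2.5,fy=2.5,interpolation=2))
E
```

```text
t: 5.6
eef_pos: [0.6278, -0.1523, 0.1287]
tcp_rot: [[0.301, 0.954, -0.0], [0.954, -0.301, 0.0], [0.0, -0.0, -1.0]]
force: [-0.6, 1.4, 1.2]
gripper_width: 0.0135
[-0.00707073  0.18849397  0.03808251] [-0.56551397  1.40518744  1.24472466] -0.3059030468545457 [-3.56538102e-01  6.45195183e-01  1.29529772e+00  1.13342712e-05
  1.20119195e+00 -5.06391498e-02]
```

View pics/s2c.png

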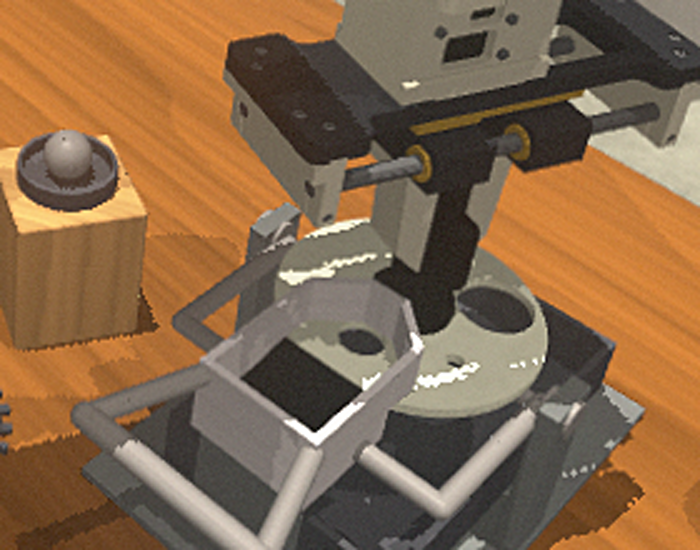

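The 22 mm hole is near the outlet. The tool's yaw puts the dial at about 1.16, so I nudge on until the stop shows.

```bash
python3 -m pendant '[{"delta_pos":[0,0,0],"twist":0.06,"fingers":8},{"delta_pos":[0,0,0],"twist":0,"fingers":8}]'
python3 - <<'E'
from h import *
o=readout.get_obs();R=o["tcp_rot"];print(o["moment"],np.arctan2(R[1,1],R[0,1]))
E
python3 -m pendant '[{"delta_pos":[0,0,0],"twist":0.04,"fingers":8},{"delta_pos":[0,0,0],"twist":0,"fingers":8}]'
python3 - <<'E'
from h import *
o=readout.get_obs();R=o["tcp_rot"];print(o["moment"],np.arctan2(R[1,1],R[0,1]))
E
```

```text
t: 5.9
eef_pos: [0.6279, -0.1523, 0.1288]
tcp_rot: [[0.243, 0.97, -0.0], [0.97, -0.243, 0.0], [0.0, -0.0, -1.0]]
force: [-1.4, 1.6, 1.3]
gripper_width: 0.0138
[-0.00310996  0.20859708  0.05892911] -0.24523425758273648
t: 6.15
eef_pos: [0.6279, -0.1523, 0.1288]
tcp_rot: [[0.205, 0.979, 0.0], [0.979, -0.205, 0.0], [0.0, -0.0, -1.0]]
force: [-1.0, 1.2, 2.5]
gripper_width: 0.0137
[ 0.01390956  0.23681209 -0.52321011] -0.20678136631648014
```

The stop is felt: the moment is -0.5 N m at yaw -0.207, so the dial is at about 1.25. I relax slightly, open, lift, move over the rear bar and set the yaw to 0.103.

```bash
python3 -m pendant '[{"delta_pos":[0,0,0],"twist":-0.02,"fingers":8},{"delta_pos":[0,0,0],"twist":0,"fingers":36},{"delta_pos":[0,0,0],"twist":0,"fingers":36},{"delta_pos":[0,0,0],"twist":0,"fingers":36},{"delta_pos":[0,0,15],"twist":0,"fingers":36},{"delta_pos":[0,0,30],"twist":0,"fingers":36},{"delta_pos":[0,0,30],"twist":0,"fingers":36},{"delta_pos":[-24,-2.5,0],"twist":0.055,"fingers":36},{"delta_pos":[-30,-3,0],"twist":0.055,"fingers":36},{"delta_pos":[-30,-3,0],"twist":0.055,"fingers":36},{"delta_pos":[-30,-3,0],"twist":0.055,"fingers":36},{"delta_pos":[-30,-3,0],"twist":0.055,"fingers":36},{"delta_pos":[-25,-2.5,0],"twist":0.055,"fingers":36},{"delta_pos":[0,0,0],"twist":0,"fingers":36},{"delta_pos":[0,0,0],"twist":0,"fingers":36}]'
python3 - <<'E'
from h import *
o=readout.get_obs();R=o["tcp_rot"];print(np.arctan2(R[1,1],R[0,1]),o["force"])
for c in("side","top"):
    snap(c,c+"3.png")
    print(c,[(np.round(w(c,d["location"]),4),round(d["p"],2)) for d in place_of("tip_bar",c)[:2]])
cv2.imwrite('pics/s3c.png',np.hstack([cv2.resize(cv2.imread('pics/side3.png')[200:420,280:560],None,fx=1.4,fy=1.4),cv2.resize(cv2.imread('pics/top3.png')[130:310,360:560],None,fx=1.711,fy=1.7112)]))
E
```

```text
t: 8.02
eef_pos: [0.4599, -0.1696, 0.2046]
tcp_rot: [[-0.105, 0.994, 0.002], [0.994, 0.105, -0.001], [-0.001, 0.002, -1.0]]
force: [0.9, 0.2, 0.3]
gripper_width: 0.0357
0.10500720569368645 [0.87031398 0.19729647 0.25789264]
side [(array([ 0.4612, -0.1688,  0.1076]), 0.81)]
top [(array([ 0.4596, -0.1701,  0.1108]), 0.92)]
```

View pics/s3c.png

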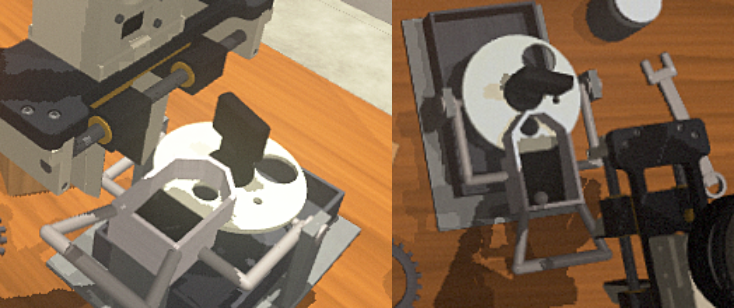

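Run:
```python
from h import *
for P in [(.46,-.1696,.2046),(.46,-.1696,.111),(.46,-.1696,.27)]:
    u=px("top",P);v=px("side",P);print((u-[360,130])*1.711+[392,0],(v-[280,200])*1.4)
```

```text
[608.73598963 256.91710686] [106.19774725 172.22547624]
[560.26859373 258.14991421] [ 93.09247114 271.56672149]
[651.8983937  255.70730407] [117.12823884  88.15698205]
```

The projections agree with the pictures. The bar midpoint is under the gripper, the 22 mm hole is at the outlet, and the ball is still in the hopper. Now I descend and grip.

```bash
python3 -m pendant '[{"delta_pos":[0,0,-35],"twist":0,"fingers":36},{"delta_pos":[0,0,-35],"twist":0,"fingers":36},{"delta_pos":[0,0,-25],"twist":0,"fingers":36},{"delta_pos":[0,0,-17],"twist":0,"fingers":36},{"delta_pos":[0,0,0],"twist":0,"fingers":25},{"delta_pos":[0,0,0],"twist":0,"fingers":8},{"delta_pos":[0,0,0],"twist":0,"fingers":8},{"delta_pos":[0,0,0],"twist":0,"fingers":8},{"delta_pos":[0,0,0],"twist":0,"fingers":8}]'
```

```text
t: 9.35
eef_pos: [0.4588, -0.1696, 0.0925]
tcp_rot: [[-0.106, 0.994, 0.0], [0.994, 0.106, -0.001], [-0.001, 0.0, -1.0]]
force: [-4.3, -1.4, 6.5]
gripper_width: 0.0108
```

```bash
python3 -m pendant '[{"delta_pos":[0.9,0.1,6.8],"twist":0,"fingers":8},{"delta_pos":[0.9,0.1,6.7],"twist":0,"fingers":8},{"delta_pos":[1.4,0.1,6.7],"twist":0,"fingers":8},{"delta_pos":[1.5,0.2,6.7],"twist":0,"fingers":8},{"delta_pos":[2,0.2,6.6],"twist":0,"fingers":8},{"delta_pos":[2,0.2,6.5],"twist":0,"fingers":8},{"delta_pos":[0,0,0],"twist":0,"fingers":8}]'
python3 - <<'E'
from h import *
snap("side","s4.png")
cv2.imwrite('pics/s4c.png',cv2.resize(cv2.imread('pics/s4.png')[200:420,280:560],None,fx=2.5,fy=2.5,interpolation=2))
E
```

```text
t: 10.22
eef_pos: [0.4669, -0.1688, 0.1322]
tcp_rot: [[-0.106, 0.994, -0.002], [0.994, 0.106, -0.001], [-0.0, -0.002, -1.0]]
force: [-5.6, -5.7, -1.4]
gripper_width: 0.0106
```

View pics/s4c.png

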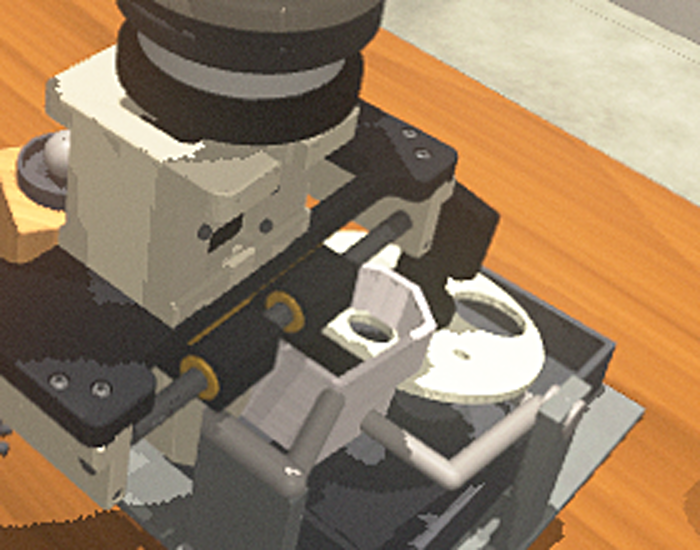

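The hopper is tipping and the hole is at the outlet. I continue along the arc to 0.56 and hold.

```bash
python3 -m pendant '[{"delta_pos":[2.5,0.3,6.4],"twist":0,"fingers":8},{"delta_pos":[2.5,0.3,6.3],"twist":0,"fingers":8},{"delta_pos":[3,0.3,6.2],"twist":0,"fingers":8},{"delta_pos":[3,0.3,6.1],"twist":0,"fingers":8},{"delta_pos":[3.5,0.3,5.9],"twist":0,"fingers":8},{"delta_pos":[3.5,0.4,5.8],"twist":0,"fingers":8},{"delta_pos":[3.9,0.4,5.6],"twist":0,"fingers":8},{"delta_pos":[3.9,0.4,5.6],"twist":0,"fingers":8},{"delta_pos":[0,0,0],"twist":0,"fingers":8},{"delta_pos":[0,0,0],"twist":0,"fingers":8},{"delta_pos":[0,0,0],"twist":0,"fingers":8},{"delta_pos":[0,0,0],"twist":0,"fingers":8},{"delta_pos":[0,0,0],"twist":0,"fingers":8},{"delta_pos":[0,0,0],"twist":0,"fingers":8},{"delta_pos":[0,0,0],"twist":0,"fingers":8},{"delta_pos":[0,0,0],"twist":0,"fingers":8},{"delta_pos":[0,0,0],"twist":0,"fingers":8},{"delta_pos":[0,0,0],"twist":0,"fingers":8}]'
python3 - <<'E'
from h import *
snap("side","s5.png");snap("top","t5.png")
cv2.imwrite('pics/s5c.png',np.hstack([cv2.resize(cv2.imread('pics/s5.png')[200:420,280:560],None,fx=1.4,fy=1.4),cv2.resize(cv2.imread('pics/t5.png')[130:310,360:560],None,fx=1.711,fy=1.7112)]))
for c in("side","top"):print(c,[(np.round(w(c,d["location"]),4),round(d["p"],2)) for d in place_of("ball_s_center",c)[:3]])
E
```

```text
t: 12.52
eef_pos: [0.4908, -0.1662, 0.1802]
tcp_rot: [[-0.106, 0.994, -0.006], [0.994, 0.106, -0.001], [-0.0, -0.006, -1.0]]
force: [-13.3, -5.4, 5.9]
gripper_width: 0.011
side [(array([ 0.6643, -0.1529,  0.0221]), 0.56)]
top []
```

View pics/s5c.png

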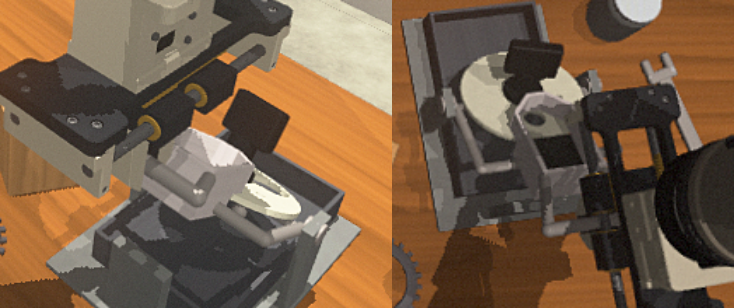

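The top view shows the hopper empty, and the side network places the ball at z 0.022, in the tray. I lower along the same arc, open and rise clear.

```bash
python3 -m pendant '[{"delta_pos":[-3.9,-0.4,-5.6],"twist":0,"fingers":8},{"delta_pos":[-3.9,-0.4,-5.6],"twist":0,"fingers":8},{"delta_pos":[-3.5,-0.4,-5.8],"twist":0,"fingers":8},{"delta_pos":[-3.5,-0.3,-5.9],"twist":0,"fingers":8},{"delta_pos":[-3,-0.3,-6.1],"twist":0,"fingers":8},{"delta_pos":[-3,-0.3,-6.2],"twist":0,"fingers":8},{"delta_pos":[-2.5,-0.3,-6.3],"twist":0,"fingers":8},{"delta_pos":[-2.5,-0.3,-6.4],"twist":0,"fingers":8},{"delta_pos":[-2,-0.2,-6.5],"twist":0,"fingers":8},{"delta_pos":[-2,-0.2,-6.6],"twist":0,"fingers":8},{"delta_pos":[-1.5,-0.2,-6.7],"twist":0,"fingers":8},{"delta_pos":[-1.4,-0.1,-6.7],"twist":0,"fingers":8},{"delta_pos":[-0.9,-0.1,-6.7],"twist":0,"fingers":8},{"delta_pos":[-0.9,-0.1,-6.3],"twist":0,"fingers":8},{"delta_pos":[0,0,0],"twist":0,"fingers":8},{"delta_pos":[0,0,0],"twist":0,"fingers":8}]'
```

```text
t: 14.72
eef_pos: [0.4588, -0.1696, 0.0926]
tcp_rot: [[-0.106, 0.994, -0.0], [0.994, 0.106, -0.0], [-0.0, -0.0, -1.0]]
force: [-4.1, -3.8, -2.3]
gripper_width: 0.0109
```

```bash
python3 -m pendant '[{"delta_pos":[0,0,0],"twist":0,"fingers":20},{"delta_pos":[0,0,0],"twist":0,"fingers":36},{"delta_pos":[0,0,0],"twist":0,"fingers":36},{"delta_pos":[0,0,0],"twist":0,"fingers":36},{"delta_pos":[0,0,15],"twist":0,"fingers":36},{"delta_pos":[0,0,30],"twist":0,"fingers":36},{"delta_pos":[0,0,40],"twist":0,"fingers":36},{"delta_pos":[0,0,40],"twist":0,"fingers":36},{"delta_pos":[-20,20,20],"twist":0,"fingers":36},{"delta_pos":[-20,40,0],"twist":0,"fingers":36},{"delta_pos":[-10,50,0],"twist":0,"fingers":36},{"delta_pos":[0,50,0],"twist":0,"fingers":36},{"delta_pos":[0,50,0],"twist":0,"fingers":36},{"delta_pos":[0,50,0],"twist":0,"fingers":36},{"delta_pos":[0,50,0],"twist":0,"fingers":36},{"delta_pos":[0,50,0],"twist":0,"fingers":36},{"delta_pos":[0,0,0],"twist":0,"fingers":36},{"delta_pos":[0,0,0],"twist":0,"fingers":36}]'
python3 - <<'E'
from h import *
snap("side","s6.png");snap("top","t6.png")
cv2.imwrite('pics/s6c.png',np.hstack([cv2.resize(cv2.imread('pics/s6.png')[200:420,260:560],None,fx=1.4,fy=1.4),cv2.resize(cv2.imread('pics/t6.png')[130:310,360:520],None,fx=1.711,fy=1.7112)]))
cv2.imwrite('pics/t6c.png',cv2.resize(cv2.imread('pics/t6.png')[120:310,300:520],None,fx=3,fy=3,interpolation=2))
for c in("side","top"):
  for n in("ball_s_center","ball_l_center","tip_bar","dial_grip"):print(c,n,[(np.round(w(c,d["location"]),4),round(d["p"],2)) for d in place_of(n,c)[:3]])
E
```

```text
t: 16.98
eef_pos: [0.4087, 0.1904, 0.2371]
tcp_rot: [[-0.107, 0.994, -0.0], [0.994, 0.107, -0.0], [-0.0, -0.0, -1.0]]
force: [-0.1, 0.8, -0.3]
gripper_width: 0.036
side ball_s_center [(array([ 0.7317, -0.1456,  0.0187]), 0.5)]
side ball_l_center [(array([0.5627, 0.0215, 0.1075]), 0.56)]
side tip_bar [(array([ 0.4621, -0.1708,  0.1109]), 0.97)]
side dial_grip [(array([ 0.6308, -0.1532,  0.1503]), 0.63)]
top ball_s_center [(array([ 0.7247, -0.1469,  0.018 ]), 0.39)]
top ball_l_center []
top tip_bar [(array([ 0.4583, -0.1703,  0.1118]), 0.97)]
top dial_grip [(array([ 0.6299, -0.1491,  0.1475]), 0.58)]
```

View pics/s6c.png

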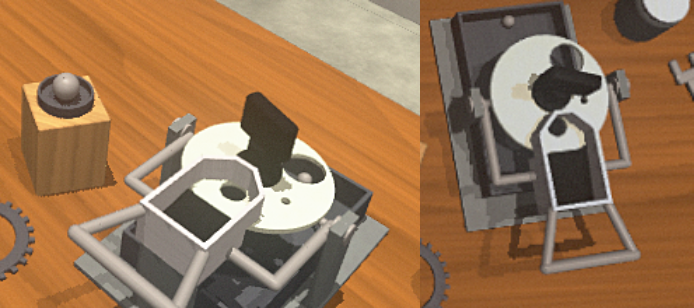

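View pics/t6c.png

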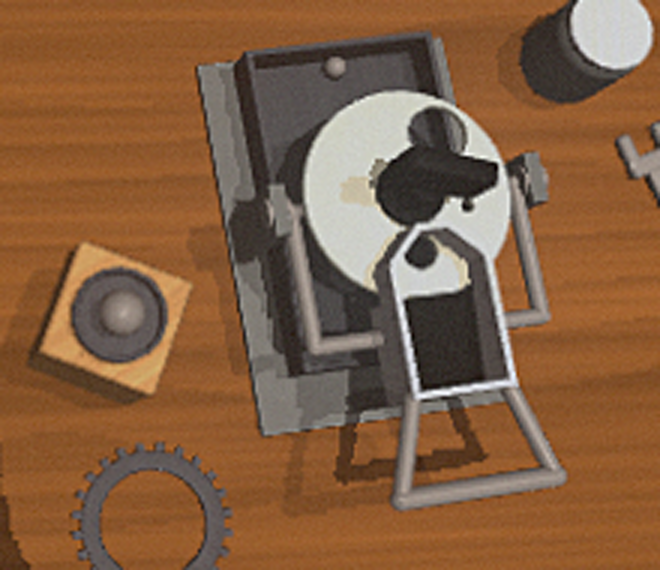

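The small ball lies in the tray at about (335,67) in the zoomed top view, roughly x +0.10 in the stand frame. The hopper is down and empty, the 22 mm hole is at the outlet, and the large ball is in its cup. I hand in.

```bash
python3 -c "
from rig import manip; print(manip.close_job())"
```

```text
the job is handed in; nothing more can be done
None
```

The job is done and handed in at about 17 s of the 53 s allowed. The small ball was the one in the hopper. I turned the dial to its +1.25 stop, which puts the 22 mm hole at the outlet. I felt the stop as a moment of 0.5 N m. I then lifted the rear bar to about 0.56 rad until the ball dropped, lowered the hopper, let go and moved the arm clear.

**Last checks, from both pictures:**
- **Small ball:** it lies in the tray at about x +0.10 m, y -0.005 m in the stand frame, close to the 0.115 m limit in x.
- **Hopper:** it is empty and down, with the bar 111–112 mm above the bench.
- **Dial:** the 22 mm hole is still at the outlet.
- **Large ball:** it is still in its cup in both pictures. The network found it only in the side view, about 6 mm higher than at the start, and missed it in the top view.

**Disagreements:** the two cameras placed the small ball 7 mm apart in x (0.732 and 0.725 m), both inside the tray. The fingers closed to 11 mm on the 12 mm bar, and the wrist force reached about 15 N while the hopper was up.

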